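# Find the full coin tin on the charging shelf

### The arm

A 7-joint arm with a two-finger parallel gripper is mounted at the origin on the work surface. World frame = base frame: x ahead of the robot, y to its left, z up, the work surface at z = 0. Lengths are in m, angles in degrees, forces in N, time in s.
With the tool pointing down it reaches from about 0.4 to 0.75 m from the base axis. Payload 19.5 kg.
Tool frame: the origin (TCP) lies on the mounting face of the last link; the fingertips stand 173 mm ahead of it and the grasp point (between the pads) lies 155 mm ahead of it; z points along the fingers, y is the line along which they close (so a half turn about z gives the same grasp; the last joint's range is limited). The gripper opens to 85 mm and grips with 20 to 120 N. Pads are 22 mm wide; open, the fingers measure 114 mm over their backs; the gripper's body (76 mm by 85 mm) begins 54 mm behind the grasp point. The pads swing forward as they close: fully open they stand 13 mm farther back than shut.
Start: joints at [63.444, 40.479, -1.581, 85.061, 1.261, 54.483, -4.326], TCP at [0.235, -0.525, 0.405] pointing down, gripper open.
Joint ranges: [-155.06, 155.06], [-18.47, 123.98], [-90, 86.84], [0, 140.48], [-83.41, 263.41], [0, 116], [-161.91, 161.91]. Speed limits (degrees/s): [108.29, 108.29, 147.25, 147.25, 172.46, 172.46, 172.46].

### API

Orientations are given as [roll, pitch, yaw] about the fixed x, y, z axes, in that order (R = Rz(yaw) Ry(pitch) Rx(roll)).
In Python, from cell import observe, capture, workorder gives the robot as it stands.
- The arm moves only by the tool arm_command, never from a script. Its argument "commands" is a list of rows, each a list of 3 entries, a list of its own where there are three numbers: the closure, from 0 (fully open) to 1 (shut), then the shift along the tool's x, y, z in m, then the turn, a rotation vector about the tool's x, y, z in degrees. In form: [[grip, [x, y, z], [rx, ry, rz]], ...]. A call has 1 to 10 rows; each row shifts and turns the commanded pose from where the row before left it, along the tool's axes as they then stand; what a row does not reach is not made up. A row lasts 1/12 s, in which the tool goes at most 41.7 mm and 7.16 degrees, less where a joint would pass 70% of its speed; a pose out of reach is approached as far as the arm can. A call is refused whole if a number of a shift passes 0.0417 or a number of a turn 7.16, either way. A call with a gripper value outside its range is refused whole. The fingers move at their own pace and stop on an object; the grip force is fixed at half the most. Time passes only in rows, so rows that do not move let the fingers close. It gives the time, the measured TCP pose, the force, the opening and the grip force at its end, in the units of the state.
- observe(): the state, without advancing time (a new reading comes with each control period).
- capture(name): name is "scene" or "top" or "wrist"; returns a dict with "color" (480x640x3 uint8, blue, green, red), "fx", "fy", "cx", "cy" (pixels), "k1" (the pictures are not rectified: a ray, as slopes to the right and down, at radius r is drawn at 1 + k1 r^2 times it, then the intrinsics apply), "cam_to_world" (4x4, takes a point from camera to world coordinates). Camera axes: x right, y up, looking along -z (the intrinsics and any distortion apply to the point x, -y, -z); pixel columns grow to the right and rows downward; lengths in m; the calibration is good to about 2 mm. A picture is of the moment at which its call begins. There is no depth.
- workorder.job_done(): hands the job in; it is judged then, once.
The state is a dict: "t": time; "joint_positions": joint angles; "joint_vel": joint speeds; "effort": joint torques, N m; "tool_pos": TCP position; "orientation": TCP orientation; "wrist_force": force on the tool from outside, world axes, zero at the start; "wrist_torque": the same for the moment, N m; "gripper_width": opening from 0.0 (shut) to 1.0 (fully open); "grip_force": force on a finger pad.
Only numpy, scipy, OpenCV 4.12 (cv2) and the standard library are available. Lean on these libraries where they do the work, as an engineer would, in place of code of your own. Each camera call takes 0.05 s, during which the arm holds its last target. There are 200 camera calls.

### The job

One of the two matching aluminium tins on the shelf is full of laundry coins, the other is empty, and they look the same. Lift to feel which is the heavy one and set the full tin down upright in the low wooden tray, without dropping it. Leave the empty tin standing upright on the shelf about where it was (within 5 cm), and do not knock the cork-lidded pot.

Things in the scene. Friction and masses are not known exactly. Their poses are not given: they have to be found in the camera images.
- tin_a: one of two look-alike shut square aluminium tins, 52 x 52 mm (lid 53 x 53), 66 mm tall, a dark 3 mm high press button on the lid towards -x, hinge towards +x. Stiff flat sides. Origin: centre of underside; z up; stands on the shelf at z = 0. Either tin may be the full one, drawn anew each time: empty 0.1 kg, full 0.39 to 0.50 kg. Lid stays shut. This is the tin nearer the tray.
- tin_b: one of two look-alike shut square aluminium tins, 52 x 52 mm (lid 53 x 53), 66 mm tall, a dark 3 mm high press button on the lid towards -x, hinge towards +x. Stiff flat sides. Origin: centre of underside; z up; stands on the shelf at z = 0. Either tin may be the full one, drawn anew each time: empty 0.1 kg, full 0.39 to 0.50 kg. Lid stays shut. This is the tin farther from the tray.
- tray: low open square tray of brown wood, fixed to the shelf, 130 x 130 mm outside, 18 mm high, walls 5 mm thick, so 120 x 120 mm inside; its inner floor lies 5 mm above the shelf. Origin: centre of the underside, on the shelf; x and y along its sides, z up.
- pot: bystander: white ceramic pot with a flat cork lid, 78 mm across, 77 mm tall, standing loose on the shelf beyond the tins. Origin: centre of the underside, z up.
Mind the look-alikes: they are no part of the job. What is shaped like the tin_a but green or turquoise is not meant.

How it is judged:
By the outcome, as a careful person would: the job done as asked, in the order asked, and still so for the second after the job is handed in, with the robot touching nothing.
It also fails if it takes over 50 s, if anything falls off the work surface, if the arm or the gripper's body presses on something with over 40 N, if the wrist force passes 120 N, or if a joint passes its speed limit or range.

## Working session

There is one attempt and no reset: what is moved stays moved. The work goes in short steps, Python scripts to look and compute and a tool call to move; the robot and the scene stay as the last step left them, time stands still between calls to the robot, and variables do not carry over. Pictures are saved under pics/ and viewed, at most 10 in all, crops included, and the job is handed in when it is done.

Besides the shell and the picture viewer there is one more tool, called after "Request:" in YAML: its name, and indented under it one key for each argument. arm_command: Moves the arm, as the interface text tells. Its arguments: {"type":"object","properties":{"commands":{"type":"array","items":{"type":"array"}}},"required":["commands"]}

```bash
mkdir -p pics
cat > h.py <<'E'
import numpy as np,cv2
from cell import observe,capture,workorder
def ray(c,u,v):
    K=np.array([[c["fx"],0,c["cx"]],[0,c["fy"],c["cy"]],[0,0,1.]])
    p=cv2.undistortPoints(np.array([[[u,v]]],float),K,np.array([c["k1"],0,0,0.]))[0,0]
    M=np.array(c["cam_to_world"]); return M[:3,3],M[:3,:3]@np.array([p[0],-p[1],-1])
def onz(c,u,v,z):
    o,d=ray(c,u,v); return o+d*(z-o[2])/d[2]
E
python3 - <<'E'
from h import *
import pickle
C={n:capture(n) for n in("scene","top","wrist")}
pickle.dump(C,open("c0.pkl","wb"))
for n in C: print(n,np.round(C[n]["cam_to_world"],3).tolist(),C[n]["fx"],C[n]["k1"]); cv2.imwrite(f"pics/{n}0.png",C[n]["color"])
print(observe())
E
```

```text
scene [[-0.028, -0.581, 0.814, 1.138], [1.0, -0.029, 0.013, -0.019], [0.015, 0.814, 0.581, 0.476], [0.0, 0.0, 0.0, 1.0]] 533.101896049171 0.0209740431266154
top [[-0.02, 0.996, -0.09, 0.497], [-1.0, -0.021, -0.006, -0.002], [-0.008, 0.089, 0.996, 0.857], [0.0, 0.0, 0.0, 1.0]] 586.7034682906746 -0.11695895438595183
wrist [[0.408, 0.873, 0.269, 0.304], [-0.913, 0.39, 0.119, -0.494], [-0.001, -0.294, 0.956, 0.373], [0.0, 0.0, 0.0, 1.0]] 342.1945981888169 -0.05885628015540184
{'t': 0.15, 'joint_positions': array([63.4444856 , 40.50542893, -1.58212751, 85.07719148,  1.2615072 ,
       54.4829589 , -4.32772373]), 'joint_vel': array([ 0.14087342, -0.08787702, -0.03130466, -0.16852409, -0.03308436,
       -0.0523337 ,  0.07652176]), 'effort': array([ 6.51735591e-04, -8.83300138e+01,  1.23477783e+00, -2.36191177e+01,
        1.70566334e-02,  5.31203157e-03,  4.94206063e-06]), 'tool_pos': array([ 0.23537857, -0.52455945,  0.40434223]), 'orientation': array([-1.79951831e+02,  2.24279449e-03,  2.41646917e+01]), 'wrist_force': array([ 0.3134207 , -0.8290012 ,  0.94882045]), 'wrist_torque': array([ 0.03898995,  0.01671804, -0.02942491]), 'grip_force': 0.0, 'gripper_width': 1.0007737719270708}
```

View pics/top0.png

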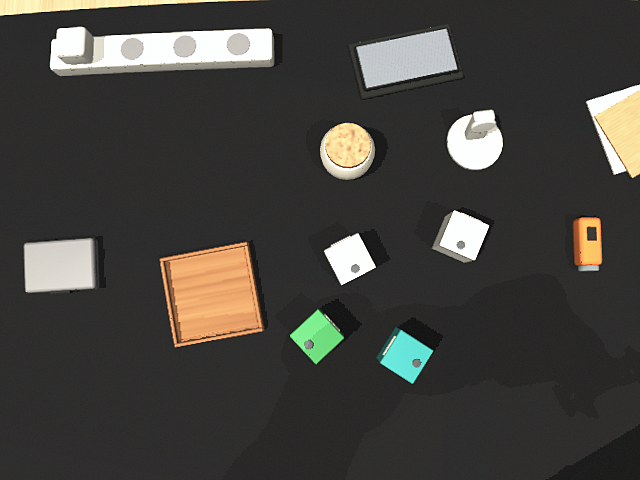

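View pics/scene0.png

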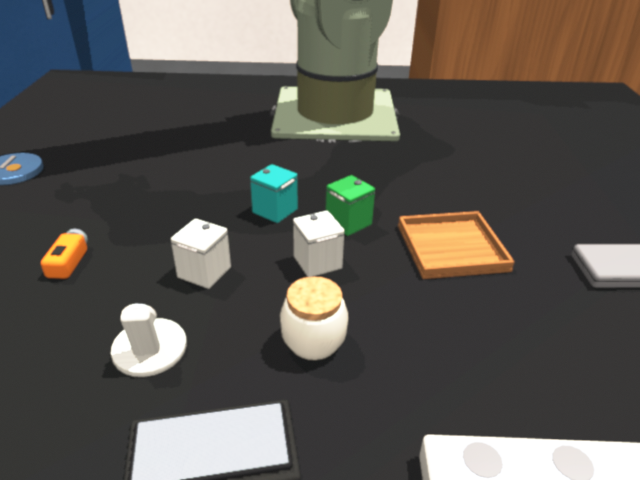

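Candidates for the tins in the top view: white tin at (350,258) near the tray is tin_a, white tin at (463,236) is tin_b, green at (318,336) and turquoise at (405,355) are excluded decoys. The white dish (475,140) and the pot (347,150) are other things. The tray is at (212,294). Next I measure these and check a close crop.

Run:
```python
from h import *
import pickle
C=pickle.load(open("c0.pkl","rb"));c=C["top"];im=c["color"]
hsv=cv2.cvtColor(im,cv2.COLOR_BGR2HSV)
def rect(mask,box,z,name):
    m=np.zeros_like(mask);x0,y0,x1,y1=box;m[y0:y1,x0:x1]=mask[y0:y1,x0:x1]
    ct=max(cv2.findContours(m,cv2.RETR_EXTERNAL,cv2.CHAIN_APPROX_NONE)[0],key=cv2.contourArea)
    P=np.array([onz(c,u,v,z)[:2] for u,v in cv2.convexHull(ct)[:,0]])
    r=cv2.minAreaRect((P*1000).astype(np.float32)); print(name,np.round(r[0],1),np.round(r[1],1),round(r[2],1))
bright=((hsv[...,2]>215)&(hsv[...,1]<40)).astype(np.uint8)*255
rect(bright,(310,220,390,300),.066,"a"); rect(bright,(425,195,505,275),.066,"b")
for n,u,v,b in(("abtn",355,268,0),("bbtn",461,244,0)): print(n,onz(c,u,v,.069))
br=((hsv[...,0]<22)&(hsv[...,1]>90)&(hsv[...,2]>60)).astype(np.uint8)*255
rect(br,(140,220,290,370),.018,"tray")
col=((hsv[...,1]>90)&(hsv[...,2]>60)).astype(np.uint8)*255
rect(col,(280,300,352,372),.066,"green"); rect(col,(370,320,445,390),.066,"turq")
print("pot",onz(c,348,145,.077))
cv2.imwrite("pics/crop.png",cv2.resize(np.hstack([im[200:300,300:400],im[180:280,410:510]]),None,fx=4,fy=4))
```

```text
a [540.7 -25.4] [53.7 52.4] 25.4
b [ 569.5 -182.4] [52.9 53.4] 65.1
abtn [ 0.52705422 -0.03268632  0.069     ]
bbtn [ 0.55632296 -0.1770071   0.069     ]
tray [495.9 172.8] [131.3 132.8] 9.7
green [436.8  20.9] [53.5 53.3] 41.6
turq [409.4 -95.7] [60.6 53.5] 56.0
pot [ 0.69372051 -0.02703131  0.077     ]
```

View pics/crop.png

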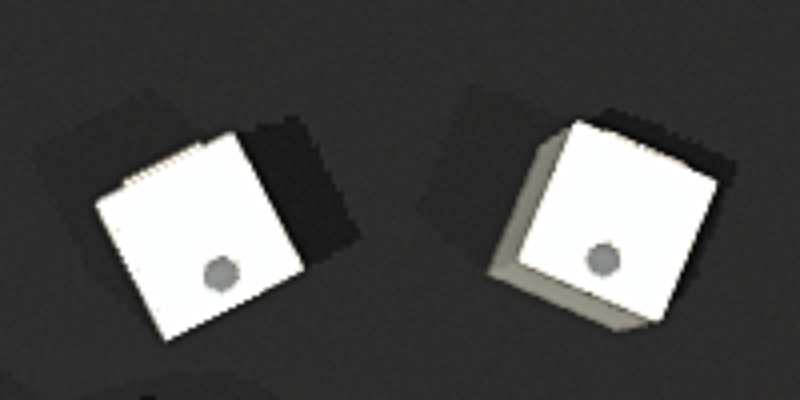

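The crop shows two white square tins, each with a grey button towards -x. In the crop, tin_a's button is at (221,273) and tin_b's at (603,259). Tin_a has yaw of about +25° and tin_b about -25°. I go to tin_a first, closing along its y (away from the hinge).

Request:
arm_command:
  commands:
    - [0,[0.0242,-0.0165,0],[0,0,0]]
    - [0,[0.0242,-0.0165,0],[0,0,0]]
    - [0,[0.0242,-0.0165,0],[0,0,0]]
    - [0,[0.0242,-0.0165,0],[0,0,0]]
    - [0,[0.0242,-0.0165,0],[0,0,0]]
    - [0,[0.0242,-0.0165,0],[0,0,0]]
    - [0,[0.0242,-0.0165,0],[0,0,0]]
    - [0,[0.0242,-0.0165,0],[0,0,0]]
    - [0,[0.0242,-0.0165,0],[0,0,0]]
    - [0,[0.0242,-0.0165,0],[0,0,0]]

```text
t: 0.98
tool_pos: [0.3892, -0.2737, 0.4047]
orientation: [-180.0, 0.0, 24.2]
wrist_force: [0.0, -0.7, 0.4]
gripper_width: 1.001
grip_force: 0.0
```

Request:
arm_command:
  commands:
    - [0,[0.0242,-0.0165,0],[0,0,0]]
    - [0,[0.0242,-0.0165,0],[0,0,0]]
    - [0,[0.0242,-0.0165,0],[0,0,0]]
    - [0,[0.0242,-0.0165,0],[0,0,0]]
    - [0,[0.0242,-0.0165,0],[0,0,0]]
    - [0,[0.0242,-0.0165,0],[0,0,0]]
    - [0,[0.0242,-0.0165,0],[0,0,0]]
    - [0,[0.0242,-0.0165,0],[0,0,-0.9]]
    - [0,[0,0,0.03],[0,0,0]]
    - [0,[0,0,0.03],[0,0,0]]

```text
t: 1.82
tool_pos: [0.5118, -0.0737, 0.3444]
orientation: [179.9, -0.1, 25.2]
wrist_force: [-0.3, 0.2, -0.6]
gripper_width: 0.997
grip_force: 0.0
```

Request:
arm_command:
  commands:
    - [0,[0.0242,-0.0165,0],[0,0,0]]
    - [0,[0.0242,-0.0165,0],[0,0,0]]
    - [0,[0,0,0],[0,0,0]]
    - [0,[0,0,0],[0,0,0]]

```text
t: 2.15
tool_pos: [0.5414, -0.0236, 0.3443]
orientation: [-180.0, 0.0, 25.2]
wrist_force: [-0.5, -0.7, -0.4]
gripper_width: 1.001
grip_force: 0.0
```

```bash
cat > go.py <<'E'
import sys
from h import *
# distance to target in tool axes
x,y,z,yaw=map(float,sys.argv[1:5])
from scipy.spatial.transform import Rotation as R
s=observe();r=R.from_euler("xyz",s["orientation"],degrees=True)
print("t",s["t"],"pos",np.round(s["tool_pos"],4),"ori",np.round(s["orientation"],2),"F",np.round(s["wrist_force"],2),"w",s["gripper_width"],"gf",s["grip_force"])
print("shift",np.round(r.inv().apply(np.array([x,y,z])-s["tool_pos"]),4),"turn",np.round((r.inv()*R.from_euler("xyz",[180,0,yaw],degrees=True)).as_rotvec(degrees=True),2))
E
python3 go.py .5407 -.0254 .197 25.3
python3 - <<'E'
from h import *
c=capture("wrist");cv2.imwrite("pics/w1.png",c["color"])
h=cv2.cvtColor(c["color"],cv2.COLOR_BGR2HSV);import pickle;pickle.dump(c,open("w1.pkl","wb"))
E
```

```text
t 2.15 pos [ 0.5414 -0.0236  0.3443] ori [-1.7997e+02  2.0000e-02  2.5200e+01] F [-0.48 -0.73 -0.4 ] w 1.0006143380446166 gf 0.0
shift [-0.0014  0.0014  0.1473] turn [-0.03  0.02 -0.1 ]
```

View pics/w1.png

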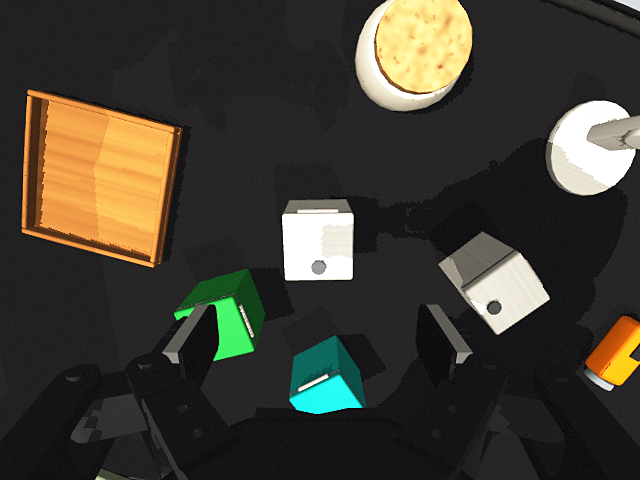

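The white tin_a lies square between the fingers (centre about (318,240), button (319,267)), and the green tin is clear. Descending.

Request:
arm_command:
  commands:
    - [0,[-0.0014,0.0014,0.03],[0,0,0]]
    - [0,[0,0,0.03],[0,0,0]]
    - [0,[0,0,0.03],[0,0,0]]
    - [0,[0,0,0.02],[0,0,0]]
    - [0,[0,0,0.02],[0,0,0]]
    - [0,[0,0,0.017],[0,0,0]]
    - [0,[0,0,0],[0,0,0]]
    - [0,[0,0,0],[0,0,0]]
    - [1,[0,0,0],[0,0,0]]
    - [1,[0,0,0],[0,0,0]]

```text
t: 3.03
tool_pos: [0.5406, -0.027, 0.1989]
orientation: [180.0, -0.1, 25.0]
wrist_force: [-0.1, -0.8, -0.2]
gripper_width: 0.749
grip_force: 0.0
```

Request:
arm_command:
  commands:
    - [1,[0,0,0],[0,0,0]]
    - [1,[0,0,0],[0,0,0]]
    - [1,[0,0,0],[0,0,0]]
    - [1,[0,0,0],[0,0,0]]
    - [1,[0,0,0],[0,0,0]]
    - [1,[0,0,0],[0,0,0]]

```text
t: 3.53
tool_pos: [0.5406, -0.0267, 0.1989]
orientation: [180.0, -0.1, 25.1]
wrist_force: [-1.7, 0.6, 12.1]
gripper_width: 0.615
grip_force: 60.2
```

Request:
arm_command:
  commands:
    - [1,[0,0,-0.005],[0,0,0]]
    - [1,[0,0,-0.01],[0,0,0]]
    - [1,[0,0,-0.015],[0,0,0]]
    - [1,[0,0,-0.015],[0,0,0]]
    - [1,[0,0,-0.01],[0,0,0]]
    - [1,[0,0,-0.005],[0,0,0]]
    - [1,[0,0,0],[0,0,0]]
    - [1,[0,0,0],[0,0,0]]
    - [1,[0,0,0],[0,0,0]]

```text
t: 4.28
tool_pos: [0.5403, -0.0267, 0.2571]
orientation: [-180.0, 0.0, 25.1]
wrist_force: [-0.8, -0.1, -5.4]
gripper_width: 0.609
grip_force: 63.8
```

Request:
arm_command:
  commands:
    - [1,[0,0,0],[0,0,0]]
    - [1,[0,0,0],[0,0,0]]

```text
t: 4.45
tool_pos: [0.5403, -0.0268, 0.2572]
orientation: [-180.0, 0.0, 25.1]
wrist_force: [0.5, 0.6, -4.7]
gripper_width: 0.611
grip_force: 63.8
```

Request:
arm_command:
  commands:
    - [1,[0,0,0],[0,0,0]]

```text
t: 4.53
tool_pos: [0.5404, -0.0268, 0.2573]
orientation: [-180.0, 0.0, 25.1]
wrist_force: [-0.4, -0.0, -4.2]
gripper_width: 0.611
grip_force: 63.8
```

Request:
arm_command:
  commands:
    - [1,[0,0,0],[0,0,0]]

```text
t: 4.62
tool_pos: [0.5404, -0.0267, 0.2575]
orientation: [-180.0, 0.0, 25.1]
wrist_force: [0.0, -0.4, -4.0]
gripper_width: 0.608
grip_force: 63.8
```

Request:
arm_command:
  commands:
    - [1,[0,0,0],[0,0,0]]

```text
t: 4.7
tool_pos: [0.5404, -0.0267, 0.2576]
orientation: [-180.0, 0.0, 25.1]
wrist_force: [0.0, 0.0, -4.3]
gripper_width: 0.613
grip_force: 63.8
```

About 4.5 N of added load, so tin_a is the full one (an empty tin would give about 1 N). I raise it above the green tin and carry it to the tray.

Request:
arm_command:
  commands:
    - [1,[0,0,-0.01],[0,0,0]]
    - [1,[0,0,-0.015],[0,0,0]]
    - [1,[0,0,-0.015],[0,0,0]]
    - [1,[0,0,-0.015],[0,0,0]]
    - [1,[0,0,-0.01],[0,0,0]]
    - [1,[0,0,0],[0,0,0]]

```text
t: 5.2
tool_pos: [0.5407, -0.0268, 0.3248]
orientation: [179.9, -0.2, 25.1]
wrist_force: [0.6, 0.5, -4.8]
gripper_width: 0.61
grip_force: 64.1
```

```bash
python3 go.py .496 .173 .322 9.7
```

```text
t 5.2 pos [ 0.5407 -0.0268  0.3248] ori [ 1.7993e+02 -1.5000e-01  2.5060e+01] F [ 0.61  0.46 -4.77] w 0.6095722090498547 gf 64.12753522396088
shift [ 0.0442 -0.1999  0.0027] turn [ 0.05 -0.16 15.36]
```

Request:
arm_command:
  commands:
    - [1,[0.0022,-0.01,0],[0,0,0]]
    - [1,[0.0044,-0.02,0],[0,0,0]]
    - [1,[0.0055,-0.025,0],[0,0,0]]
    - [1,[0.0066,-0.03,0],[0,0,0]]
    - [1,[0.0066,-0.03,0],[0,0,0]]
    - [1,[0.0066,-0.03,0],[0,0,0]]
    - [1,[0.0055,-0.025,0],[0,0,0]]
    - [1,[0.0044,-0.02,0],[0,0,0]]
    - [1,[0.0022,-0.01,0],[0,0,0]]
    - [1,[0,0,0],[0,0,1]]

```text
t: 6.03
tool_pos: [0.4946, 0.1755, 0.322]
orientation: [-179.9, 0.1, 24.3]
wrist_force: [0.9, 0.7, -5.6]
gripper_width: 0.613
grip_force: 64.2
```

Request:
arm_command:
  commands:
    - [1,[0,0,0],[0,0,2.4]]
    - [1,[0,0,0],[0,0,3]]
    - [1,[0,0,0],[0,0,3]]
    - [1,[0,0,0],[0,0,3]]
    - [1,[0,0,0],[0,0,2]]
    - [1,[0,0,0],[0,0,1]]
    - [1,[0,0,0],[0,0,0]]
    - [1,[0,0,0],[0,0,0]]

```text
t: 6.7
tool_pos: [0.4956, 0.1728, 0.3226]
orientation: [180.0, 0.0, 9.7]
wrist_force: [-0.3, -0.1, -4.7]
gripper_width: 0.609
grip_force: 64.2
```

```bash
python3 go.py .496 .173 .206 9.7
```

```text
t 6.7 pos [0.4956 0.1728 0.3226] ori [1.80e+02 1.00e-02 9.71e+00] F [-0.26 -0.14 -4.71] w 0.6091411565340932 gf 64.24159929156303
shift [ 5.000e-04 -1.000e-04  1.166e-01] turn [0.   0.01 0.01]
```

Request:
arm_command:
  commands:
    - [1,[0,0,0.01],[0,0,0]]
    - [1,[0,0,0.02],[0,0,0]]
    - [1,[0,0,0.025],[0,0,0]]
    - [1,[0,0,0.025],[0,0,0]]
    - [1,[0,0,0.015],[0,0,0]]
    - [1,[0,0,0.008],[0,0,0]]
    - [1,[0,0,0.004],[0,0,0]]
    - [1,[0,0,0.003],[0,0,0]]
    - [1,[0,0,0],[0,0,0]]
    - [1,[0,0,0],[0,0,0]]

```text
t: 7.53
tool_pos: [0.4957, 0.1731, 0.2134]
orientation: [-180.0, -0.1, 9.7]
wrist_force: [0.0, -0.2, -5.0]
gripper_width: 0.609
grip_force: 64.2
```

Request:
arm_command:
  commands:
    - [1,[0,0,0.002],[0,0,0]]
    - [1,[0,0,0.002],[0,0,0]]
    - [1,[0,0,0.002],[0,0,0]]
    - [1,[0,0,0],[0,0,0]]
    - [1,[0,0,0],[0,0,0]]

```text
t: 7.95
tool_pos: [0.4955, 0.1731, 0.2067]
orientation: [-180.0, 0.0, 9.7]
wrist_force: [0.1, 0.1, -4.7]
gripper_width: 0.609
grip_force: 64.3
```

Request:
arm_command:
  commands:
    - [1,[0,0,0.002],[0,0,0]]
    - [1,[0,0,0],[0,0,0]]
    - [1,[0,0,0],[0,0,0]]

```text
t: 8.2
tool_pos: [0.4955, 0.1731, 0.2047]
orientation: [-180.0, 0.0, 9.7]
wrist_force: [0.0, 0.3, -5.6]
gripper_width: 0.61
grip_force: 64.3
```

Request:
arm_command:
  commands:
    - [1,[0,0,0.001],[0,0,0]]
    - [1,[0,0,0],[0,0,0]]
    - [1,[0,0,0],[0,0,0]]

```text
t: 8.45
tool_pos: [0.4956, 0.1731, 0.204]
orientation: [-180.0, -0.0, 9.7]
wrist_force: [-0.8, 0.2, 3.9]
gripper_width: 0.613
grip_force: 64.4
```

Request:
arm_command:
  commands:
    - [1,[0,0,0.001],[0,0,0]]
    - [1,[0,0,0],[0,0,0]]
    - [1,[0,0,0],[0,0,0]]

```text
t: 8.7
tool_pos: [0.4956, 0.1731, 0.2038]
orientation: [-180.0, -0.1, 9.7]
wrist_force: [-5.9, 1.5, 25.4]
gripper_width: 0.609
grip_force: 64.9
```

The tin is seated on the tray floor. I ease off 1 mm, open, and go straight up.

Request:
arm_command:
  commands:
    - [1,[0,0,-0.001],[0,0,0]]
    - [0.3,[0,0,0],[0,0,0]]
    - [0,[0,0,0],[0,0,0]]
    - [0,[0,0,0],[0,0,0]]
    - [0,[0,0,0],[0,0,0]]
    - [0,[0,0,0],[0,0,0]]
    - [0,[0,0,0],[0,0,0]]
    - [0,[0,0,0],[0,0,0]]

```text
t: 9.37
tool_pos: [0.4955, 0.1731, 0.2037]
orientation: [-180.0, 0.0, 9.7]
wrist_force: [-0.3, -0.3, 0.0]
gripper_width: 0.999
grip_force: 0.0
```

Request:
arm_command:
  commands:
    - [0,[0,0,-0.01],[0,0,0]]
    - [0,[0,0,-0.02],[0,0,0]]
    - [0,[0,0,-0.03],[0,0,0]]
    - [0,[0,0,-0.03],[0,0,0]]
    - [0,[0,0,-0.03],[0,0,0]]
    - [0,[0,0,-0.03],[0,0,0]]
    - [0,[0,0,0],[0,0,0]]
    - [0,[0,0,0],[0,0,0]]

```text
t: 10.03
tool_pos: [0.4955, 0.173, 0.3556]
orientation: [-180.0, -0.2, 9.7]
wrist_force: [-1.1, 0.5, -0.5]
gripper_width: 1.0
grip_force: 0.0
```

```bash
python3 go.py .496 .173 .206 9.7; python3 -c "
from h import *
a=capture('scene')['color'];b=capture('wrist')['color']
cv2.imwrite('pics/end.png',cv2.resize(np.hstack([a,b]),(800,300),interpolation=cv2.INTER_AREA))"
```

```text
t 10.0333 pos [0.4955 0.173  0.3556] ori [-1.7995e+02 -1.6000e-01  9.6700e+00] F [-1.06  0.53 -0.5 ] w 0.9995925513197491 gf 0.0
shift [1.000e-04 3.000e-04 1.496e-01] turn [-0.05 -0.16 -0.03]
```

View pics/end.png

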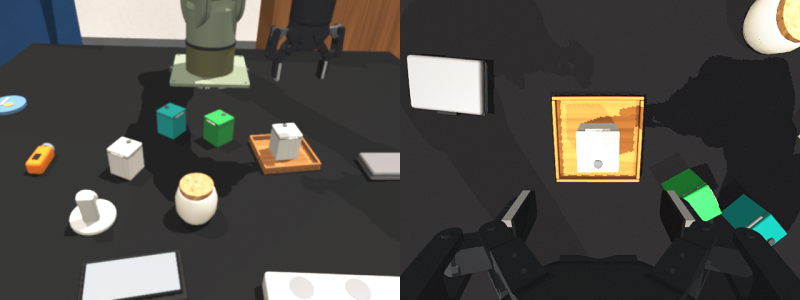

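The picture shows the full tin upright in the middle of the tray at (285,140) in the scene half. Tin_b at (125,158) and the pot at (196,200) have not moved, and the gripper is clear.

```bash
python3 -c "
from cell import workorder
print(workorder.job_done())"
```

```text
the job is handed in; nothing more can be done
None
```

I lifted tin_a, felt about 4.5 N (so it is the full one), and set it upright in the tray; tin_b was never lifted and stands untouched, as does the pot, and the job was handed in at about 10 s.

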